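# Slide the flat slide case into the reader dock

### The job

Slide the flat metal slide case along the bench, without lifting it, into the slot of the white reader dock until it is fully home against the stop inside. First set aside any bottle or cup that stands in its way, keeping all of them upright on the bench; the case must not bump into any of them, nor into the slide carton or the tape roll, which stay where they are.

Things in the scene. Friction and masses are not known exactly. Their poses are not given: they have to be found in the camera images.
- case_mid (a point): Centre (half-way up) of the loose flat slide case: aluminium slab with a grey panel and paper label on top, 140 mm long (its x axis), 96 mm wide (y), 18 mm thick (z up), 0.25 to 0.45 kg, its four corners cut off 8 mm at 45 degrees in plan. It lies flat on the bench, too wide to grip across; both ends are alike, either may go in first. It slides under a push of a few newtons.
- dock: White reader dock, fixed to the bench, 130 mm long (x) by 140 mm wide (y) by 48 mm high, with a dark display and three round keys on top (to 51 mm). Origin: centre of its underside, on the bench. Its +x axis is the direction in which the case goes in; the mouth faces -x. The slot ends at a rigid stop at x = +47 mm; the case is home with its centre at x = -23 mm and 28 mm of it still sticking out.
- dock_mouth (a point): Centre of the slot's mouth, 12 mm above the bench, at x = -65 mm, y = 0 in the dock's frame; same axes as the dock. The slot is 100 mm wide, 24 mm high, floorless (the bench is its floor). Two grey cheeks beside the mouth flare 45 degrees outward, 13 mm forward of it and to 65 mm on either side.
- amber_mid (a point): Centre (half-way up) of a loose upright round brown bottle with black cap, 60 mm diameter, 135 mm high, 0.25 to 0.36 kg; the cap, fixed, is 40 mm in diameter and takes the top 19 mm. z up. Any of the three (brown bottle, clear bottle, cup) may stand in the way.
- stain_mid (a point): Centre (half-way up) of a loose upright round clear bottle with red cap, 52 mm diameter, 118 mm high; the cap, fixed, is 35 mm in diameter and takes the top 16 mm. z up. Behind the dock (world y 0.2 to 0.4 m) the bench is free back to a tube rack at x = 0.70 m.
- cup_mid (a point): Centre (half-way up) of a loose upright round white sample cup with green lid (closed), 43 mm diameter at the lid (top 15 mm, fixed), 40 mm below, 55 mm high. z up.
- carton_mid (a point): Centre of a white carton of slides lying on the bench, 30 mm (x) by 80 mm (y) by 28 mm high, its y axis within 3 degrees of world y; must stay where it is. Behind it and to its right, lidded storage boxes about 0.1 m high stand along the back of the bench; their nearest corner is at world x = 0.60, y = -0.18 m, elsewhere they begin beyond x = 0.62 m.
- tape_mid (a point): Centre of a black tape roll lying flat on the bench, 68 mm diameter, 19 mm high; must stay where it is.

How it is judged:
At the end, for the whole second after the job is handed in: Case centre 18 to 27 mm on the mouth side of the dock's origin, within 4 mm of the slot's centre line and 0.05 rad of its direction, flat and at rest; both bottles and the cup upright (0.1 rad) on the bench, at rest; carton and tape roll within 20 mm of their start (x of case_mid in the frame of dock between -0.027 and -0.018 m and y of case_mid in the frame of dock between -0.004 and 0.004 m and angle between the x axis of case and the x axis of dock, either way round below 0.05 rad and height (world z) of case_mid below 0.013 m and linear speed of each of case, amber, stain, cup below 0.01 m/s and angle between each of amber, stain, cup's own z axis and vertical below 0.1 rad and height (world z) of amber between -0.008 and 0.008 m and height (world z) of stain between -0.008 and 0.008 m and height (world z) of cup between -0.008 and 0.008 m and distance of each of carton_mid, tape_mid from where it was at the start of the episode below 0.02 m); the robot touches nothing.
It fails at once if the slide case is lifted or tipped off the bench (height (world z) of case_mid above 0.022 m or angle between case's own z axis and vertical above 0.15 rad).
It fails at once if a bottle or the cup is knocked over (angle between any of amber, stain, cup's own z axis and vertical above 0.45 rad).
It fails at once if the slide carton or the tape roll is shifted by more than 20 mm (distance of any of carton_mid, tape_mid from where it was at the start of the episode above 0.02 m).
It fails at once if the slide case bumps a bottle, the cup, the carton or the tape roll (more than 1 N) (contact force between case and amber above 1 N or contact force between case and stain above 1 N or contact force between case and cup above 1 N or contact force between case and carton above 1 N or contact force between case and tape above 1 N).
It also fails if it takes over 72 s, if anything falls off the work surface, if the arm or the gripper's body presses on something with over 40 N, if the wrist force passes 120 N, or if a joint passes its speed limit or range.

### The arm

A 6-joint arm with a two-finger parallel gripper is mounted at the origin on a cart in front of the work surface, level with it; the furniture and walls round the work are solid. World frame = base frame: x ahead of the robot, y to its left, z up, the work surface at z = 0. Lengths are in m, angles in rad, forces in N, time in s.
With the tool pointing down it reaches from about 0.35 to 0.975 m from the base axis. Payload 4.9 kg.
Tool frame: the origin (TCP) lies on the centre line of the jaws, within the pads' length; the fingertips stand 17 mm ahead of it and the grasp point (between the pads) lies 2 mm behind it (ctrl.tcp_to_tips is the x of the fingertips in the tool frame, in m); x points along the fingers, z is the direction in which the jaws open and shut, and the axes are right-handed (so a half turn about x gives the same grasp; the last joint's range is limited). The gripper opens to 85 mm and grips with 20 to 120 N. Pads are 22 mm wide; open, the fingers measure 114 mm over their backs; the gripper's body (76 mm by 85 mm) begins 54 mm behind the grasp point. The pads swing forward as they close: fully open they stand 13 mm farther back than shut.
Start: joints at [-1.335, 0.053, 1.613, -0, 1.476, -0.119], TCP at [0.217, -0.586, 0.248] pointing down, gripper open.
Joint ranges: [-3.01, 3.01], [-1.01, 2.22], [0.06, 2.58], [-1.02, 4.17], [0.09, 2.62], [-3.14, 3.14]. Speed limits (rad/s): [2.57, 2.57, 3.14, 3.14, 3.14, 3.14].

### API

Orientations are given as a rotation vector (axis times angle).
In Python, from station import ctrl, cams, finder gives the robot as it stands.
- The arm moves only by the tool step_arm, never from a script. Its argument "moves" is a list of rows, each a list of 3 entries, a list of its own where there are three numbers: the shift along the tool's x, y, z in cm, then the turn, a rotation vector about the tool's x, y, z in degrees, then the opening, from 0 (shut) to 1 (fully open). A call has exactly 10 rows; each row is the pose to reach, as a shift and turn from the pose measured when the call began, along the tool's axes at that moment; what a row does not reach only later rows make up. A row lasts 1/12 s, in which the tool goes at most 41.7 mm and 7.16 degrees, less where a joint would pass 70% of its speed; a pose out of reach is approached as far as the arm can. A call with a gripper value outside its range is refused whole. The fingers move at their own pace and stop on an object; "grip_force" is the grip in N (left out, the last holds). Time passes only in rows, so rows that repeat a pose let the fingers close, or fill a call up. It gives the time, the measured TCP pose, the force and the opening at its end, in the units of the state.
- ctrl.get_obs(): the state, without advancing time (a new reading comes with each control period).
- cams.get_image(name): name is "scene" or "side" or "wrist"; returns a dict with "pixels" (400x640x3 uint8, blue, green, red), "fx", "fy", "cx", "cy" (pixels), "position" and "attitude" of the camera in the world. Camera axes: x right, y up, looking along -z (the intrinsics and any distortion apply to the point x, -y, -z); pixel columns grow to the right and rows downward; lengths in m; the calibration is good to about 2 mm. A picture is of the moment at which its call begins. There is no depth.
- ctrl.finish_job(): hands the job in, once; it reports no verdict.
Trained networks look in the newest picture that a camera, given by its name, has taken for a name from the list of things; names that differ only in an ending like _2 or _b are one class to them, and where a whole thing is asked for, a point or a joint stands for the part that bears it (a point fixed in the world has none). Each returns a list of dicts, best first, with "conf" (0 to 1); they miss things now and then, are a little off and sometimes report something else, mostly with a low value. They report only what shows in the picture. A call takes as long as a camera call.
- finder.find_in(camera, name): "at" ([column, row] in pixels, amid what is visible of it).
- finder.regions_of(camera, name): "region" (400x640 bool, what is visible of it) and "at" ([column, row] in pixels, amid what is visible of it).
- finder.tip_of(camera, name): "at" ([column, row] in pixels: a listed point, or the origin of a listed thing).
The state is a dict: "t": time; "q": joint angles; "dq": joint speeds; "effort": joint torques, N m; "tool_pos": TCP position; "tool_rot": TCP orientation; "contact_force": force on the tool from outside, world axes, zero at the start; "wrist_torque": the same for the moment, N m; "opening": finger opening in m.
Only numpy, scipy, OpenCV 4.12 (cv2) and the standard library are available. Lean on these libraries where they do the work, as an engineer would, in place of code of your own. Each camera call takes 0.05 s, during which the arm holds its last target. There are 200 camera calls.

## Working session

There is one attempt and no reset: what is moved stays moved. The work goes in short steps, Python scripts to look and compute and a tool call to move; the robot and the scene stay as the last step left them, time stands still between calls to the robot, and variables do not carry over. Pictures are saved under pics/ and viewed, on a budget of 10 in all, crops included, one or two more only if the job needs it, and the job is handed in when it is done.

Besides the shell and the picture viewer there is one more tool, called after ">>>" in YAML: its name, and indented under it one key for each argument. step_arm: Moves the arm, as the interface text tells. Its arguments: {"type":"object","properties":{"moves":{"type":"array"},"grip_force":{"type":"number"}},"required":["moves"]}

```bash
ls; mkdir -p pics
cat > h.py <<'E'
import numpy as np, cv2
from scipy.spatial.transform import Rotation as R
from station import ctrl, cams, finder
def att(im):
    a=np.array(im["attitude"],float)
    if a.shape==(3,3): return a
    return R.from_rotvec(a).as_matrix() if a.size==3 else R.from_quat(a).as_matrix()
def ray(im,uv):
    d=np.array([(uv[0]-im["cx"])/im["fx"],-(uv[1]-im["cy"])/im["fy"],-1.])
    return np.array(im["position"]),att(im)@d
def at_z(im,uv,z):
    p,d=ray(im,uv); return p+d*(z-p[2])/d[2]
def proj(im,P):
    c=att(im).T@(np.array(P)-im["position"]); return np.array([im["cx"]+im["fx"]*c[0]/-c[2],im["cy"]-im["fy"]*c[1]/-c[2]])
Z=dict(case_mid=.009,dock=0,dock_mouth=.012,amber_mid=.0675,stain_mid=.059,cup_mid=.0275,carton_mid=.014,tape_mid=.0095)
E
cat > a.py <<'E'
from h import *
np.set_printoptions(precision=3,suppress=True)
for c in ["scene","side"]:
    im=cams.get_image(c); cv2.imwrite(f"pics/{c}0.png",im["pixels"])
    print(c,im["position"],im["attitude"],{k:v for k,v in im.items() if k not in("pixels","position","attitude")})
    for n in Z:
        print(n,[(np.round(r["at"],1),round(r["conf"],2),at_z(im,r["at"],Z[n])) for r in finder.tip_of(c,n)[:2]])
print(ctrl.get_obs())
E
python3 a.py
```

```text
pics
scene [-0.286  0.509  0.983] [ 0.458 -0.894 -2.   ] {'fx': 462.6331368276972, 'fy': 462.6331368276972, 'cx': 327.0050998072362, 'cy': 206.35625074435208}
case_mid [(array([374.3, 233.1]), 0.7, array([ 0.423, -0.148,  0.009]))]
dock [(array([239.8, 295.9]), 0.56, array([0.437, 0.281, 0.   ]))]
dock_mouth [(array([262.6, 279.4]), 0.71, array([0.445, 0.21 , 0.012]))]
amber_mid [(array([286.7, 240.2]), 0.56, array([0.487, 0.11 , 0.068]))]
stain_mid [(array([258. , 218.9]), 0.69, array([0.612, 0.133, 0.059]))]
cup_mid [(array([429.3, 181.8]), 0.62, array([ 0.499, -0.432,  0.027]))]
carton_mid [(array([297.3, 216.7]), 0.82, array([0.6  , 0.011, 0.014]))]
tape_mid []
side [-0.065 -1.126  0.662] [ 1.095 -0.284 -0.428] {'fx': 475.4093784143681, 'fy': 475.4093784143681, 'cx': 311.4006660101106, 'cy': 209.2819685909634}
case_mid [(array([301.1, 249. ]), 0.59, array([ 0.437, -0.138,  0.009]))]
dock []
dock_mouth [(array([255.6, 199.4]), 0.69, array([0.445, 0.209, 0.012]))]
amber_mid [(array([277.2, 193.3]), 0.53, array([0.478, 0.108, 0.068]))]
stain_mid []
cup_mid [(array([385.5, 296.8]), 0.73, array([ 0.497, -0.438,  0.027]))]
carton_mid [(array([328.4, 213.1]), 0.67, array([0.607, 0.011, 0.014]))]
tape_mid [(array([400.4, 283.5]), 0.58, array([ 0.576, -0.391,  0.009]))]
{'t': 0.9, 'q': array([-1.335,  0.053,  1.613,  0.   ,  1.476, -0.119]), 'dq': array([ 0.001, -0.   ,  0.   , -0.002,  0.001,  0.   ]), 'effort': array([ -0.   , -39.368, -37.047,  -0.   ,   0.   ,   0.   ]), 'tool_pos': array([ 0.217, -0.586,  0.248]), 'tool_rot': array([ 0.944,  1.356, -0.944]), 'contact_force': array([-0.035, -1.123,  0.475]), 'wrist_torque': array([-0.039, -0.008,  0.047]), 'opening': 0.08527893132150029}
```

View pics/scene0.png

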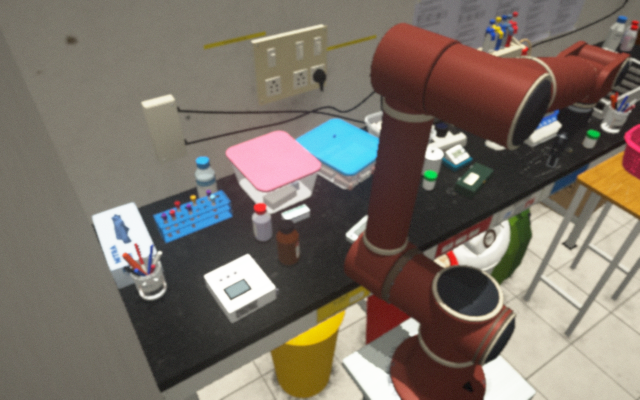

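View pics/side0.png

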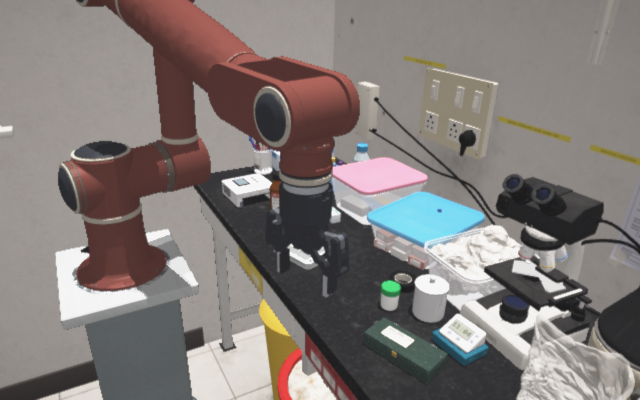

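```bash
cat >> h.py <<'E'
def down(jaw):  # tool pointing down; jaw axis (z tool) at angle jaw (rad) in world xy
    z=np.array([np.cos(jaw),np.sin(jaw),0]); x=np.array([0,0,-1.]); return np.column_stack([x,np.cross(z,x),z])
def move(pos,jaw):
    o=ctrl.get_obs(); r0=R.from_rotvec(o["tool_rot"])
    best=min([R.from_matrix(down(jaw+k*np.pi)) for k in (0,1)],key=lambda r:(r0.inv()*r).magnitude())
    return np.round(r0.inv().apply(np.array(pos)-o["tool_pos"])*100,2),np.round((r0.inv()*best).as_rotvec(degrees=True),2)
E
python3 - <<'E'
from h import *
o=ctrl.get_obs();print(ctrl.tcp_to_tips);print(R.from_rotvec(o["tool_rot"]).as_matrix().round(3))
print(move([.36,-.15,.33],0), move([.36,-.15,.33],np.pi/2))
E
```

```text
0.017
[[ 0.     0.938  0.347]
 [ 0.     0.347 -0.938]
 [-1.     0.    -0.   ]]
(array([ -8.17,  28.55, -35.93]), array([-69.67,  -0.  ,  -0.  ])) (array([ -8.17,  28.55, -35.93]), array([20.33, -0.  , -0.  ]))
```

>>> step_arm:
  moves:
    - [[-3,3.6,-4.4],[-7,0,0],1]
    - [[-6,7.2,-8.8],[-14,0,0],1]
    - [[-8.2,10.8,-13.2],[-21,0,0],1]
    - [[-8.2,14.4,-17.6],[-28,0,0],1]
    - [[-8.2,18,-22],[-35,0,0],1]
    - [[-8.2,21.5,-26.4],[-42,0,0],1]
    - [[-8.2,25,-30.8],[-49,0,0],1]
    - [[-8.2,28.6,-35.2],[-56,0,0],1]
    - [[-8.2,32.2,-39.5],[-63,0,0],1]
    - [[-8.2,35.8,-43.9],[-69.7,0,0],1]

```text
t: 1.73
tool_pos: [0.347, -0.2039, 0.3278]
tool_rot: [-0.005, 1.57, 0.004]
contact_force: [1.6, 0.1, -0.7]
opening: 0.0854
```

Run:
```python
from h import *
np.set_printoptions(precision=3,suppress=True)
o=ctrl.get_obs();print(o["t"],o["tool_pos"],R.from_rotvec(o["tool_rot"]).as_matrix().round(3).tolist())
for c in ["scene","side","wrist"]:
    im=cams.get_image(c); cv2.imwrite(f"pics/{c}1.png",im["pixels"])
    if c=="wrist":print(im["position"],att(im))
    for n in Z:
        print(c,n,[(np.round(r["at"],1),round(r["conf"],2),at_z(im,r["at"],Z[n])) for r in finder.tip_of(c,n)[:1]])
```

```text
1.7333 [ 0.347 -0.204  0.328] [[0.001, -0.006, 1.0], [-0.001, 1.0, 0.006], [-1.0, -0.001, 0.001]]
scene case_mid []
scene dock [(array([240.9, 292.8]), 0.95, array([0.445, 0.274, 0.   ]))]
scene dock_mouth [(array([258., 218.]), 0.66, array([0.661, 0.113, 0.012]))]
scene amber_mid [(array([288.3, 243. ]), 0.66, array([0.476, 0.111, 0.068]))]
scene stain_mid [(array([260. , 221.5]), 0.86, array([0.599, 0.134, 0.059]))]
scene cup_mid [(array([239.4, 295.2]), 0.34, array([0.42 , 0.287, 0.027]))]
scene carton_mid [(array([298.2, 213.4]), 0.87, array([0.611, 0.001, 0.014]))]
scene tape_mid []
side case_mid [(array([301.3, 249.3]), 0.68, array([ 0.437, -0.14 ,  0.009]))]
side dock [(array([248.4, 198.1]), 0.68, array([0.437, 0.255, 0.   ]))]
side dock_mouth [(array([252.5, 197.1]), 0.63, array([0.443, 0.231, 0.012]))]
side amber_mid [(array([283.3, 191.9]), 0.98, array([0.5  , 0.11 , 0.068]))]
side stain_mid [(array([307.6, 186.8]), 0.55, array([0.596, 0.13 , 0.059]))]
side cup_mid [(array([389.5, 296.8]), 0.85, array([ 0.505, -0.442,  0.027]))]
side carton_mid [(array([332.5, 211.2]), 0.67, array([0.625, 0.017, 0.014]))]
side tape_mid [(array([401.5, 280.3]), 0.7, array([ 0.587, -0.381,  0.009]))]
[ 0.347 -0.129  0.453] [[ 1.     0.001  0.   ]
 [-0.001  0.953  0.304]
 [ 0.    -0.304  0.953]]
wrist case_mid [(array([377.1, 121.3]), 0.97, array([ 0.435, -0.153,  0.009]))]
wrist dock []
wrist dock_mouth []
wrist amber_mid []
wrist stain_mid []
wrist cup_mid [(array([408.6, 286.3]), 0.64, array([ 0.505, -0.435,  0.028]))]
wrist carton_mid []
wrist tape_mid [(array([455.7, 255.4]), 0.89, array([ 0.589, -0.384,  0.01 ]))]
```

View pics/wrist1.png

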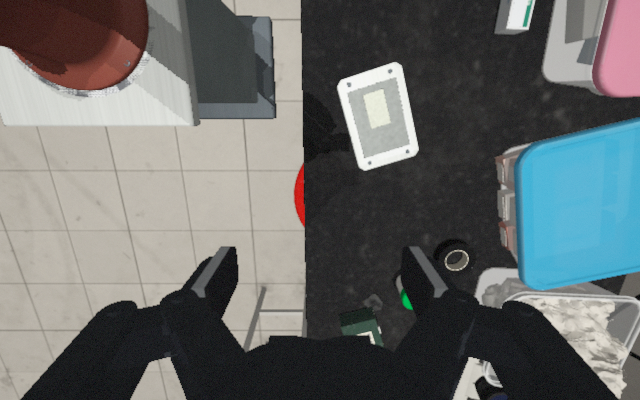

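>>> step_arm:
  moves:
    - [[0,4,0.7],[0,0,0],1]
    - [[0,8,1.4],[0,0,0],1]
    - [[0,12,2.1],[0,0,0],1]
    - [[0,16,2.8],[0,0,0],1]
    - [[0,20,3.5],[0,0,0],1]
    - [[0,24,4.2],[0,0,0],1]
    - [[0,28,4.9],[0,0,0],1]
    - [[0,32,5.6],[0,0,0],1]
    - [[0,36,6.3],[0,0,0],1]
    - [[0,40,7],[0,0,0],1]

```text
t: 3.92
tool_pos: [0.4165, 0.1967, 0.3275]
tool_rot: [-0.001, 1.57, 0.001]
contact_force: [-0.2, -0.7, 0.3]
opening: 0.0853
```

Run:
```python
from h import *
np.set_printoptions(precision=3,suppress=True)
o=ctrl.get_obs();print(o["t"],o["tool_pos"])
for c in ["wrist","scene"]:
    im=cams.get_image(c); cv2.imwrite(f"pics/{c}2.png",im["pixels"])
    print(im["position"])
    for n in Z:
        print(c,n,[(np.round(r["at"],1),round(r["conf"],2),at_z(im,r["at"],Z[n])) for r in finder.tip_of(c,n)[:1]])
```

```text
3.9167 [0.416 0.197 0.328]
[0.416 0.274 0.453]
wrist case_mid [(array([327.6, 333.7]), 0.71, array([ 0.433, -0.155,  0.009]))]
wrist dock [(array([336.8, 110.2]), 0.66, array([0.444, 0.266, 0.   ]))]
wrist dock_mouth []
wrist amber_mid [(array([368.2, 224.7]), 0.88, array([0.49 , 0.104, 0.068]))]
wrist stain_mid [(array([443. , 207.1]), 0.96, array([0.601, 0.129, 0.059]))]
wrist cup_mid []
wrist carton_mid [(array([431.2, 259.5]), 0.65, array([0.615, 0.013, 0.014]))]
wrist tape_mid []
[-0.286  0.509  0.983]
scene case_mid [(array([371.8, 232.5]), 0.78, array([ 0.429, -0.143,  0.009]))]
scene dock [(array([240.9, 293.4]), 0.58, array([0.443, 0.275, 0.   ]))]
scene dock_mouth [(array([260.9, 278.6]), 0.97, array([0.449, 0.212, 0.012]))]
scene amber_mid [(array([287.3, 242.5]), 0.86, array([0.479, 0.112, 0.068]))]
scene stain_mid [(array([263.6, 218.2]), 0.73, array([0.606, 0.119, 0.059]))]
scene cup_mid []
scene carton_mid [(array([294.6, 216.4]), 0.71, array([0.606, 0.017, 0.014]))]
scene tape_mid [(array([403.8, 178.3]), 0.39, array([ 0.574, -0.389,  0.009]))]
```

View pics/wrist2.png

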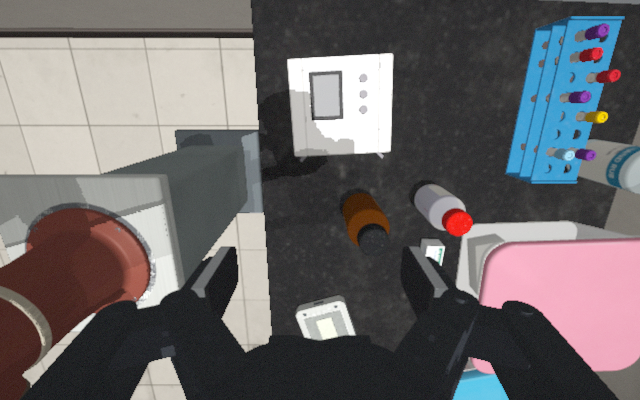

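```bash
cat >> h.py <<'E'
def rect(im,mask,z,skip=None):
    m=mask.astype(np.uint8)
    c=max(cv2.findContours(m,0,cv2.CHAIN_APPROX_NONE)[0],key=cv2.contourArea)
    P=np.array([at_z(im,p[0],z)[:2] for p in c],np.float32)
    (cx,cy),(w,h),a=cv2.minAreaRect(P*1000); b=cv2.boxPoints(((cx,cy),(w,h),a))
    return np.array([cx,cy])/1000,(w,h),a,P
def edgefit(P,sel):  # line fit -> angle of direction, point
    vx,vy,x,y=cv2.fitLine(P[sel],cv2.DIST_HUBER,0,.001,.001).ravel(); return np.degrees(np.arctan2(vy,vx)),(x,y)
E
python3 - <<'E'
from h import *
np.set_printoptions(precision=4,suppress=True)
im=cams.get_image("wrist"); r=finder.regions_of("wrist","dock")[0]; m=r["region"]
print(r["conf"],m.sum())
w=(im["pixels"].min(2)>150)&cv2.dilate(m.astype(np.uint8),np.ones((9,9))).astype(bool)
w=cv2.morphologyEx(w.astype(np.uint8),cv2.MORPH_CLOSE,np.ones((3,3)))
print("dock",rect(im,w,.048)[:3]); print("dock reg",rect(im,m,.048)[:3])
for p in [(289,60),(392,54),(392,152),(294,157)]: print(at_z(im,p,.048))
i2=dict(im); i2["position"]=np.array([.347,-.129,.453]); i2["attitude"]=np.array([[1,.001,0],[-.001,.953,.304],[0,-.304,.953]])
p=cv2.imread("pics/wrist1.png"); w=np.zeros((400,640),np.uint8); w[50:180,325:430]=p[50:180,325:430].min(2)>110
c,s,a,P=rect(i2,w,.018); print("case",c,s,a)
out=im["pixels"].copy()
E
```

```text
0.65 10184
dock (array([0.4469, 0.2674]), (139.50347900390625, 136.10086059570312), 2.878444194793701)
dock reg (array([0.4474, 0.2682]), (141.3990936279297, 137.37892150878906), 2.8231141567230225)
[0.3774 0.3274 0.048 ]
[0.5117 0.3344 0.048 ]
[0.5216 0.2067 0.048 ]
[0.3803 0.1996 0.048 ]
case [ 0.4361 -0.149 ] (96.64811706542969, 140.40579223632812) 17.208171844482422
```

>>> step_arm:
  moves:
    - [[0,-2.4,1.8],[0,0,0],1]
    - [[0,-5,3.8],[0,0,0],1]
    - [[0,-7.5,5.7],[0,0,0],1]
    - [[2,-8.8,6.8],[0,0,0],1]
    - [[5,-8.8,6.8],[0,0,0],1]
    - [[8.5,-8.8,6.8],[0,0,0],1]
    - [[11,-8.8,6.8],[0,0,0],1]
    - [[12.7,-8.8,6.8],[0,0,0],1]
    - [[12.7,-8.8,6.8],[0,0,0],1]
    - [[12.7,-8.8,6.8],[0,0,0],1]

```text
t: 5.75
tool_pos: [0.4842, 0.1063, 0.1996]
tool_rot: [-0.001, 1.573, 0.0]
contact_force: [0.3, -0.6, 0.5]
opening: 0.0854
```

Run:
```python
from h import *
np.set_printoptions(precision=3,suppress=True)
o=ctrl.get_obs();print(o["t"],o["tool_pos"],o["tool_rot"])
P=[]
for c in ["wrist","scene","side"]:
    im=cams.get_image(c); 
    for r in finder.regions_of(c,"amber_mid")[:1]:
        ys,xs=np.where(r["region"]);print(c,r["conf"],xs.min(),xs.max(),ys.min(),ys.max(),[at_z(im,r["at"],z) for z in (.0675,.1,.135)])
        print([at_z(im,q["at"],.0675) for q in finder.tip_of(c,"amber_mid")[:1]])
    if c=="wrist":cv2.imwrite("pics/w3.png",im["pixels"])
```

```text
5.75 [0.484 0.106 0.2  ] [-0.001  1.573  0.   ]
wrist 0.82 289 355 150 236 [array([0.487, 0.101, 0.068]), array([0.486, 0.111, 0.1  ]), array([0.486, 0.122, 0.135])]
[]
scene 0.58 277 299 219 263 [array([0.478, 0.114, 0.068]), array([0.45 , 0.128, 0.1  ]), array([0.421, 0.143, 0.135])]
[array([0.48 , 0.108, 0.068])]
side 0.73 270 289 171 216 [array([0.474, 0.082, 0.068]), array([0.444, 0.016, 0.1  ]), array([ 0.413, -0.055,  0.135])]
[array([0.486, 0.115, 0.068])]
```

View pics/w3.png

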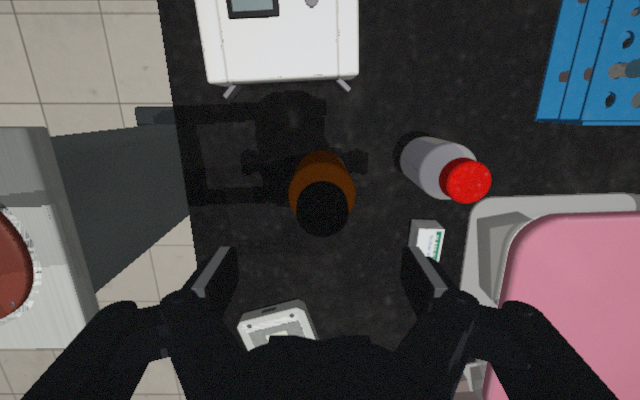

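>>> step_arm:
  moves:
    - [[2,0.4,0.15],[0,0,0],1]
    - [[4.5,0.4,0.15],[0,0,0],1]
    - [[7,0.4,0.15],[0,0,0],1]
    - [[9.5,0.4,0.15],[0,0,0],1]
    - [[11.2,0.4,0.15],[0,0,0],1]
    - [[11.2,0.4,0.15],[0,0,0],0.5]
    - [[11.2,0.4,0.15],[0,0,0],0.5]
    - [[11.2,0.4,0.15],[0,0,0],0.5]
    - [[11.2,0.4,0.15],[0,0,0],0.5]
    - [[11.2,0.4,0.15],[0,0,0],0.5]
  grip_force: 40

```text
t: 7.03
tool_pos: [0.4873, 0.1105, 0.0902]
tool_rot: [-0.0, 1.568, 0.001]
contact_force: [0.0, -0.1, -3.0]
opening: 0.057
```

>>> step_arm:
  moves:
    - [[0,0,0],[0,0,0],0.3]
    - [[-0.5,0,0],[0,0,0],0.3]
    - [[-2,0,0],[0,0,0],0.3]
    - [[-4,0,0],[0,0,0],0.3]
    - [[-6,0,0],[0,0,0],0.3]
    - [[-8,0,0],[0,0,0],0.3]
    - [[-8.5,2.5,0],[0,0,0],0.3]
    - [[-8.5,5.5,0],[0,0,0],0.3]
    - [[-8.5,8.5,0],[0,0,0],0.3]
    - [[-8.5,11.5,0],[0,0,0],0.3]

```text
t: 7.87
tool_pos: [0.4871, 0.2266, 0.1762]
tool_rot: [0.001, 1.566, 0.0]
contact_force: [0.8, -0.4, -3.7]
opening: 0.0571
```

>>> step_arm:
  moves:
    - [[0,2,2],[0,0,0],0.3]
    - [[0,2.5,5],[0,0,0],0.3]
    - [[0,2.5,8],[0,0,0],0.3]
    - [[0,2.5,10.5],[0,0,0],0.3]
    - [[1.5,2.5,11.5],[0,0,0],0.3]
    - [[4,2.5,11.5],[0,0,0],0.3]
    - [[6.5,2.5,11.5],[0,0,0],0.3]
    - [[7.8,2.5,11.5],[0,0,0],0.3]
    - [[8.3,2.5,11.5],[0,0,0],0.3]
    - [[8.5,2.5,11.5],[0,0,0],0.3]

```text
t: 8.7
tool_pos: [0.6018, 0.2515, 0.0909]
tool_rot: [0.0, 1.568, 0.0]
contact_force: [0.2, -0.8, -2.9]
opening: 0.0572
```

Release, then straight up.

>>> step_arm:
  moves:
    - [[0.1,0,0],[0,0,0],0.3]
    - [[0.1,0,0],[0,0,0],1]
    - [[0.1,0,0],[0,0,0],1]
    - [[0.1,0,0],[0,0,0],1]
    - [[0,0,0],[0,0,0],1]
    - [[-2,0,0],[0,0,0],1]
    - [[-5,0,0],[0,0,0],1]
    - [[-8,0,0],[0,0,0],1]
    - [[-12,0,0],[0,0,0],1]
    - [[-15,0,0],[0,0,0],1]

```text
t: 9.53
tool_pos: [0.602, 0.2517, 0.245]
tool_rot: [0.001, 1.565, 0.001]
contact_force: [1.2, 0.3, -0.1]
opening: 0.0857
```

>>> step_arm:
  moves:
    - [[0,-4,-1.1],[0,0,0],0.5]
    - [[0,-8,-2.2],[-3,0,0],0.5]
    - [[0,-12,-3.4],[-6,0,0],0.5]
    - [[0,-16,-4.5],[-9,0,0],0.5]
    - [[0,-20,-5.6],[-12,0,0],0.5]
    - [[0,-24,-6.7],[-15,0,0],0.5]
    - [[0,-28,-7.9],[-17,0,0],0.5]
    - [[0,-32,-9],[-17,0,0],0.5]
    - [[0,-36,-10.1],[-17,0,0],0.5]
    - [[0,-40,-11.2],[-17,0,0],0.5]

```text
t: 10.37
tool_pos: [0.4893, -0.1501, 0.2451]
tool_rot: [-0.234, 1.55, 0.232]
contact_force: [0.3, -0.5, -0.1]
opening: 0.0425
```

```bash
cat > case.py <<'E'
from h import *
np.set_printoptions(precision=4,suppress=True)
D=np.array([.4475,.267]); TH=np.radians(92.9); U=np.array([np.cos(TH),np.sin(TH)]); L=np.array([-U[1],U[0]])
def case(c,save=None):
    im=cams.get_image(c); rr=finder.regions_of(c,"case_mid")
    if save: cv2.imwrite(save,im["pixels"])
    if not rr: print(c,"no case"); return
    m=cv2.dilate(rr[0]["region"].astype(np.uint8),np.ones((7,7))).astype(bool)
    w=(m&(im["pixels"].min(2)>100)); 
    ctr,s,a,P=rect(im,w,.018); ctr2,s2,a2,_=rect(im,rr[0]["region"],.018)
    for k,s,a in((ctr,s,a),(ctr2,s2,a2)): 
        ang=a+90 if s[1]>s[0] else a
        ang=ang%180; d=k-D
        print(c,round(rr[0]["conf"],2),"ctr",k,"size",np.round(s),"ang",round(ang,1),"| dock frame x %.1f y %.1f mm dphi %.1f"%(d@U*1e3,d@L*1e3,ang-92.9))
if __name__=="__main__":
    import sys
    o=ctrl.get_obs();Rm=R.from_rotvec(o["tool_rot"]).as_matrix(); print(o["t"],o["tool_pos"],"jaw",np.degrees(np.arctan2(Rm[1,2],Rm[0,2])),"tiltx",Rm[:,0],o["contact_force"],o["opening"])
    for c in sys.argv[1].split(","): case(c,sys.argv[2] if len(sys.argv)>2 else None)
E
python3 case.py wrist,scene,side
python3 -c "
from h import *
print(move([.464,-.239,.1],np.radians(17)))"
```

```text
10.3667 [ 0.4893 -0.1501  0.2451] jaw 17.011521960170032 tiltx [ 0.0085  0.0001 -1.    ] [ 0.3081 -0.5347 -0.1467] 0.04246158771956833
wrist 0.85 ctr [ 0.4361 -0.1487] size [ 97. 140.] ang 106.9 | dock frame x -414.6 y 32.4 mm dphi 14.0
wrist 0.85 ctr [ 0.4369 -0.1472] size [ 97. 139.] ang 106.9 | dock frame x -413.1 y 31.6 mm dphi 14.0
scene 0.47 ctr [ 0.455  -0.0845] size [22. 59.] ang 138.9 | dock frame x -351.5 y 10.3 mm dphi 46.0
scene 0.47 ctr [ 0.4486 -0.0814] size [26. 66.] ang 135.8 | dock frame x -348.0 y 16.5 mm dphi 42.9
side 0.85 ctr [ 0.4291 -0.156 ] size [115. 161.] ang 107.2 | dock frame x -421.5 y 39.7 mm dphi 14.3
side 0.85 ctr [ 0.4283 -0.1613] size [116. 157.] ang 107.3 | dock frame x -426.8 y 40.8 mm dphi 14.4
(array([14.41, -7.96, -5.3 ]), array([0.05, 0.41, 0.05]))
```

>>> step_arm:
  moves:
    - [[0,-3,-2],[0,0,0],0.5]
    - [[0,-6,-4],[0,0.4,0],0.5]
    - [[0,-8,-5.3],[0,0.4,0],0.5]
    - [[2,-8.2,-5.3],[0,0.4,0],0.5]
    - [[6,-8.2,-5.3],[0,0.4,0],0.5]
    - [[10,-8.2,-5.3],[0,0.4,0],0.5]
    - [[14,-8.2,-5.3],[0,0.4,0],0.5]
    - [[17.5,-8.2,-5.3],[0,0.4,0],0.5]
    - [[19.5,-8.2,-5.3],[0,0.4,0],0.5]
    - [[19.5,-8.2,-5.3],[0,0.4,0],0.5]

```text
t: 11.5
tool_pos: [0.4622, -0.237, 0.0433]
tool_rot: [-0.231, 1.566, 0.242]
contact_force: [-0.5, 1.3, -0.6]
opening: 0.0427
```

```bash
python3 case.py wrist pics/w4.png
```

```text
11.5 [ 0.4622 -0.237   0.0433] jaw 17.21787690431028 tiltx [-0.0086  0.0057 -0.9999] [-0.5009  1.3353 -0.5693] 0.042719773064911336
wrist 0.78 ctr [ 0.4418 -0.1665] size [ 95. 101.] ang 107.1 | dock frame x -432.7 y 27.7 mm dphi 14.2
wrist 0.78 ctr [ 0.442  -0.1664] size [ 96. 100.] ang 107.0 | dock frame x -432.5 y 27.4 mm dphi 14.1
```

View pics/w4.png

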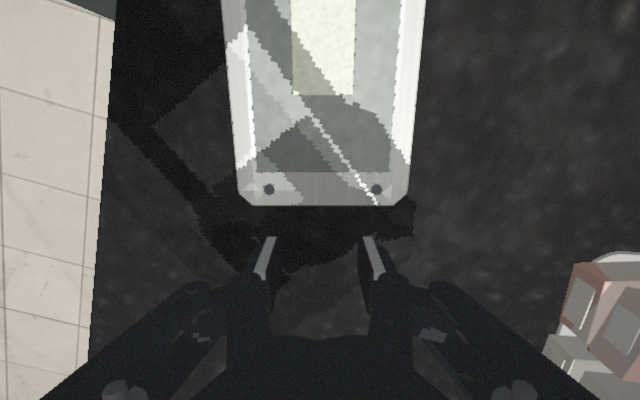

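>>> step_arm:
  moves:
    - [[0.5,0,0],[0,0,0],0.5]
    - [[1,0,0],[0,-0.5,0],0.5]
    - [[1.5,0,0],[0,-0.5,0],0.5]
    - [[1.9,0,0],[0,-0.5,0],0.5]
    - [[2.2,0,0],[0,-0.5,0],0.5]
    - [[2.2,0,0],[0,-0.5,0],0.5]
    - [[2.2,0,0],[0,-0.5,0],0.5]
    - [[2.2,0.4,0],[0,-0.5,0],0.5]
    - [[2.2,0.7,0],[0,-0.5,0],0.5]
    - [[2.2,0.9,0],[0,-0.5,0],0.5]

```text
t: 12.43
tool_pos: [0.4629, -0.2309, 0.0271]
tool_rot: [-0.234, 1.55, 0.236]
contact_force: [0.1, 0.3, 0.2]
opening: 0.0427
```

```bash
cat > plan.py <<'E'
import sys
from h import *
# case pose (COM xy, ang) given; unicycle segments: (curvature 1/m, length m); print tool rows
def plan(com,ang,segs,n=10,z=None,zt=None):
    o=ctrl.get_obs(); r0=R.from_rotvec(o["tool_rot"]); p0=np.array(o["tool_pos"])
    a0=np.radians(ang); com=np.array(com,float)
    Rz=lambda a:np.array([[np.cos(a),-np.sin(a)],[np.sin(a),np.cos(a)]])
    off=Rz(a0).T@(p0[:2]-com); Rm=r0.as_matrix(); jaw0=np.arctan2(Rm[1,2],Rm[0,2])
    tot=sum(l for _,l in segs); ds=tot/n; c=com.copy(); a=a0
    print("offset in case frame mm",off*1e3,"jaw-ang",np.degrees(jaw0-a0))
    sub=200; K=[]
    for k,l in segs: K+= [k]*int(round(l/tot*n*sub))
    K=(K+[K[-1]]*n)[:n*sub]
    for i in range(n):
        for k in K[i*sub:(i+1)*sub]:
            h=ds/sub; a+=k*h; c=c+h*np.array([np.cos(a),np.sin(a)])
        p=c+Rz(a)@off
        t=r0.inv().apply(np.array([*p,zt or p0[2]])-p0)*100
        tr=(r0.inv()*R.from_matrix(down(a-np.pi/2+ (jaw0-a0+np.pi/2)*0))).as_rotvec(degrees=True)
        print(np.round(t,2).tolist(),np.round(tr,1).tolist(),"com",c.round(4),"ang %.1f"%np.degrees(a))
E
python3 -c "
from plan import *
o=ctrl.get_obs();print(o['tool_pos'],o['contact_force'])
plan([.436,-.1487],106.9,[(-1/.15,.09)],zt=.021)"
```

```text
[ 0.46288489 -0.23094876  0.02711237] [0.08118653 0.31737194 0.18190398]
offset in case frame mm [-86.51222816  -1.81393595] jaw-ang -89.70951814636685
[0.61, 0.91, -0.49] [3.7, 0.5, -0.0] com [ 0.4336 -0.14  ] ang 103.5
[0.6, 1.84, -0.92] [7.2, 0.5, -0.0] com [ 0.4318 -0.1312] ang 100.0
[0.6, 2.8, -1.3] [10.6, 0.5, -0.0] com [ 0.4305 -0.1223] ang 96.6
[0.6, 3.78, -1.62] [14.0, 0.5, -0.1] com [ 0.4298 -0.1133] ang 93.1
[0.6, 4.77, -1.87] [17.5, 0.5, -0.1] com [ 0.4295 -0.1043] ang 89.7
[0.59, 5.79, -2.07] [20.9, 0.5, -0.1] com [ 0.4298 -0.0953] ang 86.3
[0.59, 6.81, -2.21] [24.4, 0.5, -0.1] com [ 0.4307 -0.0864] ang 82.8
[0.59, 7.83, -2.28] [27.8, 0.5, -0.1] com [ 0.4321 -0.0775] ang 79.4
[0.59, 8.86, -2.3] [31.2, 0.5, -0.1] com [ 0.434  -0.0687] ang 76.0
[0.59, 9.89, -2.25] [34.7, 0.5, -0.1] com [ 0.4365 -0.06  ] ang 72.5
```

>>> step_arm:
  moves:
    - [[0.5,0.2,0],[0,0.5,0],0.5]
    - [[0.8,0.4,0],[0,0.5,0],0.5]
    - [[0.8,0.55,0],[0,0.5,0],0.5]
    - [[0.8,1.45,-0.5],[3.7,0.5,0],0.5]
    - [[0.8,2.4,-0.9],[7.2,0.5,0],0.5]
    - [[0.8,3.35,-1.3],[10.6,0.5,0],0.5]
    - [[0.8,4.3,-1.6],[14,0.5,0],0.5]
    - [[0.8,5.3,-1.9],[17.5,0.5,0],0.5]
    - [[0.8,6.3,-2.1],[20.9,0.5,0],0.5]
    - [[0.8,7,-2.2],[23,0.5,0],0.5]

```text
t: 13.27
tool_pos: [0.4209, -0.1703, 0.019]
tool_rot: [0.082, 1.57, -0.081]
contact_force: [-0.1, -0.8, -0.2]
opening: 0.0423
```

```bash
python3 case.py wrist,scene,side
```

```text
13.2667 [ 0.4209 -0.1703  0.019 ] jaw -5.938913646344201 tiltx [-0.0005  0.0008 -1.    ] [-0.0584 -0.7593 -0.202 ] 0.042336031495427896
wrist 0.79 ctr [ 0.4269 -0.1072] size [105.  95.] ang 84.0 | dock frame x -372.7 y 39.5 mm dphi -8.9
wrist 0.79 ctr [ 0.4272 -0.107 ] size [104.  95.] ang 84.0 | dock frame x -372.5 y 39.2 mm dphi -8.9
scene 0.82 ctr [ 0.4481 -0.0278] size [43. 99.] ang 142.7 | dock frame x -294.4 y 14.3 mm dphi 49.8
scene 0.82 ctr [ 0.4444 -0.0264] size [40. 98.] ang 142.3 | dock frame x -292.9 y 18.0 mm dphi 49.4
side 0.88 ctr [ 0.3855 -0.09  ] size [177.  37.] ang 76.5 | dock frame x -353.4 y 80.0 mm dphi -16.4
side 0.88 ctr [ 0.3856 -0.0974] size [165.  30.] ang 83.3 | dock frame x -360.8 y 80.2 mm dphi -9.6
```

```bash
cat >> plan.py <<'E'
D=np.array([.4475,.267]); TH=np.radians(92.9); U=np.array([np.cos(TH),np.sin(TH)]); L=np.array([-U[1],U[0]])
def now(): # case pose from tool pose in two-point contact
    o=ctrl.get_obs(); Rm=R.from_rotvec(o["tool_rot"]).as_matrix(); j=np.arctan2(Rm[1,2],Rm[0,2]); a=j+np.pi/2
    com=o["tool_pos"][:2]+.081*np.array([np.cos(a),np.sin(a)]); d=com-D
    print("t",o["t"],"tool",o["tool_pos"],"f",o["contact_force"],"com dock %.1f %.1f dphi %.1f"%(d@U*1e3,d@L*1e3,np.degrees(a)-92.9)); return com,np.degrees(a)
E
python3 -c "
from plan import *
plan([.4288,-.0898],84.0,[(-1/.15,.021),(0,.087),(1/.15,.045),(0,.01)],n=20,zt=.019)"
```

```text
offset in case frame mm [-81.34990067  -1.19995391] jaw-ang -89.77838581457569
[0.0, 0.82, -0.42] [3.3, -0.0, -0.1] com [ 0.4299 -0.0817] ang 80.9
[0.0, 1.66, -0.79] [6.4, -0.0, -0.1] com [ 0.4314 -0.0737] ang 77.8
[0.0, 2.5, -0.93] [8.2, -0.0, -0.1] com [ 0.4333 -0.0658] ang 76.0
[0.0, 3.31, -0.81] [8.2, -0.0, -0.1] com [ 0.4353 -0.0579] ang 76.0
[0.01, 4.11, -0.7] [8.2, -0.0, -0.1] com [ 0.4372 -0.05  ] ang 76.0
[0.01, 4.92, -0.58] [8.2, -0.0, -0.1] com [ 0.4392 -0.0421] ang 76.0
[0.01, 5.73, -0.46] [8.2, -0.0, -0.1] com [ 0.4412 -0.0342] ang 76.0
[0.01, 6.53, -0.35] [8.2, -0.0, -0.1] com [ 0.4432 -0.0263] ang 76.0
[0.01, 7.34, -0.23] [8.2, -0.0, -0.1] com [ 0.4451 -0.0183] ang 76.0
[0.01, 8.15, -0.11] [8.2, -0.0, -0.1] com [ 0.4471 -0.0104] ang 76.0
[0.01, 8.95, 0.0] [8.2, -0.0, -0.1] com [ 0.4491 -0.0025] ang 76.0
[0.01, 9.76, 0.12] [8.2, -0.0, -0.1] com [0.4511 0.0054] ang 76.0
[0.01, 10.57, 0.24] [8.2, -0.0, -0.1] com [0.453  0.0133] ang 76.0
[0.02, 11.34, 0.67] [5.9, -0.0, -0.1] com [0.4549 0.0212] ang 78.3
[0.02, 12.12, 1.17] [2.8, -0.0, -0.1] com [0.4563 0.0292] ang 81.4
[0.02, 12.94, 1.63] [-0.3, -0.0, -0.1] com [0.4573 0.0373] ang 84.5
[0.02, 13.77, 2.05] [-3.4, -0.0, -0.1] com [0.4579 0.0455] ang 87.7
[0.02, 14.63, 2.42] [-6.5, -0.0, -0.1] com [0.458  0.0536] ang 90.8
[0.02, 15.49, 2.64] [-8.9, -0.0, -0.1] com [0.4576 0.0618] ang 93.2
[0.02, 16.29, 2.51] [-8.9, -0.0, -0.1] com [0.4572 0.0699] ang 93.2
```

>>> step_arm:
  moves:
    - [[-0.1,0.8,-0.4],[3.3,0,0],0.5]
    - [[-0.1,1.65,-0.8],[6.4,0,0],0.5]
    - [[-0.1,2.5,-0.95],[8.2,0,0],0.5]
    - [[-0.1,3.3,-0.8],[8.2,0,0],0.5]
    - [[-0.1,4.1,-0.7],[8.2,0,0],0.5]
    - [[-0.1,4.9,-0.6],[8.2,0,0],0.5]
    - [[-0.1,5.75,-0.45],[8.2,0,0],0.5]
    - [[-0.1,6.55,-0.35],[8.2,0,0],0.5]
    - [[-0.1,7.35,-0.25],[8.2,0,0],0.5]
    - [[-0.1,8.0,-0.15],[8.2,0,0],0.5]

```text
t: 14.4
tool_pos: [0.4283, -0.0903, 0.0202]
tool_rot: [0.192, 1.563, -0.19]
contact_force: [-1.2, -1.2, 0.9]
opening: 0.0429
```

```bash
python3 case.py wrist; python3 -c "
from plan import *
c,a=now()
plan(c,a,[(0,.026),(1/.15,.044),(0,.014)],n=10,zt=.02)"
```

```text
14.4 [ 0.4283 -0.0903  0.0202] jaw -13.94248042889951 tiltx [-0.0004  0.0015 -1.    ] [-1.1768 -1.2325  0.88  ] 0.042855112504480534
wrist 0.83 ctr [ 0.4424 -0.0283] size [105.  95.] ang 76.0 | dock frame x -294.6 y 20.0 mm dphi -16.9
wrist 0.83 ctr [ 0.4425 -0.0283] size [105.  95.] ang 76.0 | dock frame x -294.6 y 20.0 mm dphi -16.9
t 14.5 tool [ 0.4281143  -0.0898011   0.01991237] f [ 0.02422336 -0.09737788  0.31275763] com dock -277.8 14.0 dphi -16.8
offset in case frame mm [-8.10000000e+01 -2.46599309e-14] jaw-ang -90.0
[-0.01, 0.84, -0.0] [-0.0, -0.1, -0.1] com [ 0.4496 -0.003 ] ang 76.1
[-0.0, 1.68, -0.0] [-0.0, -0.1, -0.1] com [0.4516 0.0051] ang 76.1
[-0.0, 2.52, -0.0] [-0.0, -0.1, -0.1] com [0.4536 0.0133] ang 76.1
[-0.0, 3.37, 0.39] [-2.9, -0.1, -0.1] com [0.4555 0.0215] ang 79.0
[0.0, 4.24, 0.78] [-6.1, -0.1, -0.1] com [0.4568 0.0298] ang 82.2
[0.0, 5.14, 1.11] [-9.3, -0.1, -0.1] com [0.4577 0.0381] ang 85.4
[0.0, 6.05, 1.4] [-12.5, -0.1, -0.1] com [0.4582 0.0465] ang 88.6
[0.01, 6.97, 1.63] [-15.7, -0.1, -0.1] com [0.4581 0.0549] ang 91.8
[0.01, 7.82, 1.54] [-16.8, -0.1, -0.1] com [0.4577 0.0633] ang 92.9
[0.01, 8.62, 1.3] [-16.8, -0.1, -0.1] com [0.4573 0.0717] ang 92.9
```

>>> step_arm:
  moves:
    - [[0,0.85,0],[0,0,0],0.5]
    - [[0,1.7,0],[0,0,0],0.5]
    - [[0,2.6,0],[0,0,0],0.5]
    - [[0,3.4,0.4],[-2.9,0,0],0.5]
    - [[0,4.3,0.8],[-6.1,0,0],0.5]
    - [[0,5.2,1.1],[-9.3,0,0],0.5]
    - [[0,6.1,1.4],[-12.5,0,0],0.5]
    - [[0,7.0,1.65],[-15.7,0,0],0.5]
    - [[0,7.8,1.55],[-16.8,0,0],0.5]
    - [[0,8.4,1.35],[-16.8,0,0],0.5]

```text
t: 15.33
tool_pos: [0.4616, -0.0105, 0.0201]
tool_rot: [-0.038, 1.571, 0.042]
contact_force: [0.7, -1.7, -0.0]
opening: 0.0429
```

```bash
python3 case.py wrist pics/w5.png
python3 - <<'E'
from plan import *
c,a=now()
im=cams.get_image("scene"); cv2.imwrite("pics/s5.png",cv2.resize(im["pixels"][170:350,180:420],None,fx=3,fy=3,interpolation=cv2.INTER_CUBIC))
w=cv2.imread("pics/w5.png"); s=cv2.imread("pics/s5.png")
cv2.imwrite("pics/ws5.png",np.vstack([cv2.resize(w,(480,300)),cv2.resize(s,(480,300))]))
for c in ("scene","side","wrist"):
  if c!="scene": im=cams.get_image(c)
  for n in("dock","dock_mouth"):
    print(c,n,[(round(r["conf"],2),at_z(im,r["at"],Z[n]).round(4)) for r in finder.tip_of(c,n)[:1]])
E
```

```text
15.3333 [ 0.4616 -0.0105  0.0201] jaw 2.9104757164584396 tiltx [-0.0006  0.0027 -1.    ] [ 0.6767 -1.6559 -0.0423] 0.042938958022409116
wrist 0.6 ctr [0.4572 0.0529] size [ 95. 105.] ang 92.8 | dock frame x -214.3 y 1.2 mm dphi -0.1
wrist 0.6 ctr [0.4574 0.0529] size [ 95. 105.] ang 92.8 | dock frame x -214.3 y 0.9 mm dphi -0.1
t 15.4333 tool [ 0.46095661 -0.01030218  0.01988498] f [-0.03479381  0.19326928  0.53452729] com dock -196.6 0.6 dphi 0.0
scene dock [(0.65, array([0.4419, 0.2747, 0.    ]))]
scene dock_mouth [(0.85, array([0.4468, 0.2034, 0.012 ]))]
side dock []
side dock_mouth [(0.7, array([0.4524, 0.2272, 0.012 ]))]
wrist dock []
wrist dock_mouth []
```

View pics/ws5.png

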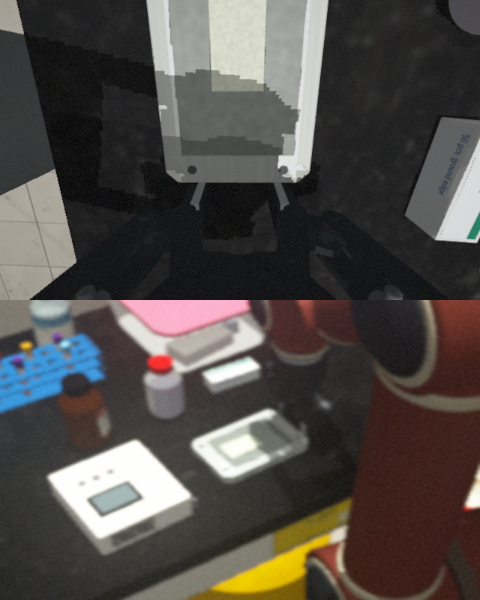

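>>> step_arm:
  moves:
    - [[0,0.6,0],[0,0,0],0.5]
    - [[0,1.2,0],[0,0,0],0.5]
    - [[0,1.8,0],[0,0,0],0.5]
    - [[0,2.4,0],[0,0,0],0.5]
    - [[0,3.0,0],[0,0,0],0.5]
    - [[0,3.6,0],[0,0,0],0.5]
    - [[0,4.2,0],[0,0,0],0.5]
    - [[0,4.8,0],[0,0,0],0.5]
    - [[0,5.2,0],[0,0,0],0.5]
    - [[0,5.5,0],[0,0,0],0.5]

```text
t: 16.72
tool_pos: [0.4585, 0.0438, 0.0202]
tool_rot: [-0.038, 1.571, 0.042]
contact_force: [-0.1, -1.6, -0.2]
opening: 0.0422
```

```bash
python3 case.py wrist pics/w6.png
python3 - <<'E'
from plan import *
now()
im=cams.get_image("wrist"); g=im["pixels"]
E
```

```text
16.7167 [0.4585 0.0438 0.0202] jaw 2.8914116413909 tiltx [-0.0008  0.0027 -1.    ] [-0.141  -1.6347 -0.1997] 0.0422303826318899
wrist 0.7 ctr [0.4541 0.1072] size [ 95. 105.] ang 92.8 | dock frame x -159.9 y 1.5 mm dphi -0.1
wrist 0.7 ctr [0.4543 0.1073] size [ 96. 105.] ang 92.7 | dock frame x -159.9 y 1.3 mm dphi -0.2
t 16.8167 tool [0.45850603 0.04384414 0.02022639] f [ 0.32117179 -0.06012475 -0.28924312] com dock -142.4 0.3 dphi -0.0
```

View pics/w6.png

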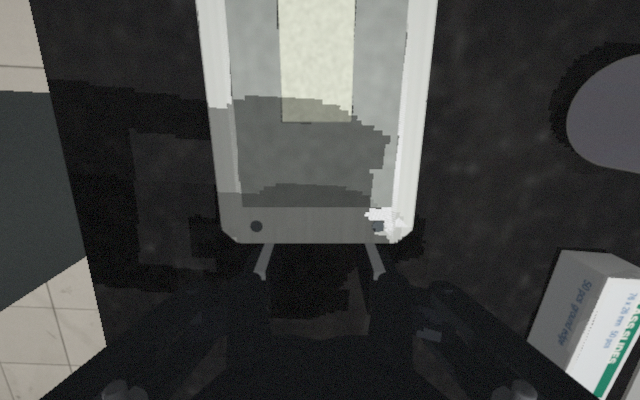

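>>> step_arm:
  moves:
    - [[0,0.5,0],[0,0,0],0.5]
    - [[0,1,0],[0,0,0],0.5]
    - [[0,1.5,0],[0,0,0],0.5]
    - [[0,2,0],[0,0,0],0.5]
    - [[0,2.5,0],[0,0,0],0.5]
    - [[0,3.0,0],[0,0,0],0.5]
    - [[0,3.5,0],[0,0,0],0.5]
    - [[0,4.0,0],[0,0,0],0.5]
    - [[0,4.5,0],[0,0,0],0.5]
    - [[0,5,0],[0,0,0],0.5]

```text
t: 17.7
tool_pos: [0.4559, 0.0941, 0.0203]
tool_rot: [-0.037, 1.572, 0.042]
contact_force: [1.2, -1.1, -1.2]
opening: 0.0424
```

```bash
python3 case.py wrist pics/w7.png; python3 -c "
from plan import *
now()"
```

```text
17.7 [0.4559 0.0941 0.0203] jaw 2.8845164346478582 tiltx [-0.0012  0.0032 -1.    ] [ 1.1529 -1.1221 -1.219 ] 0.04240516044073612
wrist 0.85 ctr [0.4515 0.1558] size [ 95. 102.] ang 92.8 | dock frame x -111.2 y 1.7 mm dphi -0.1
wrist 0.85 ctr [0.4517 0.1561] size [ 95. 103.] ang 93.0 | dock frame x -111.0 y 1.4 mm dphi 0.1
t 17.8 tool [0.45592208 0.09439306 0.02038916] f [-0.20108339  0.3526424   0.71902593] com dock -91.8 0.4 dphi 0.0
```

>>> step_arm:
  moves:
    - [[0,0.6,0],[0,0,0],0.5]
    - [[0,1.2,0],[0,0,0],0.5]
    - [[0,1.8,0],[0,0,0],0.5]
    - [[0,2.4,0],[0,0,0],0.5]
    - [[0,3.0,0],[0,0,0],0.5]
    - [[0,3.6,0],[0,0,0],0.5]
    - [[0,4.2,0],[0,0,0],0.5]
    - [[0,4.8,0],[0,0,0],0.5]
    - [[0,5.3,0],[0,0,0],0.5]
    - [[0,5.7,0],[0,0,0],0.5]

```text
t: 18.63
tool_pos: [0.453, 0.1519, 0.0206]
tool_rot: [-0.037, 1.571, 0.043]
contact_force: [0.8, -1.4, -0.1]
opening: 0.043
```

```bash
python3 -c "
from plan import *
now()"
```

```text
t 18.6333 tool [0.4529754  0.15194351 0.0206093 ] f [ 0.75254272 -1.3720122  -0.13724405] com dock -34.2 0.4 dphi 0.0
```

>>> step_arm:
  moves:
    - [[0,0.2,0],[0,0,0],0.5]
    - [[0,0.4,0],[0,0,0],0.5]
    - [[0,0.6,0],[0,0,0],0.5]
    - [[0,0.7,0],[0,0,0],0.5]
    - [[0,0.8,0],[0,0,0],0.5]
    - [[0,0.9,0],[0,0,0],0.5]
    - [[0,0.95,0],[0,0,0],0.5]
    - [[0,1,0],[0,0,0],0.5]
    - [[0,1.05,0],[0,0,0],0.5]
    - [[0,1.1,0],[0,0,0],0.5]

```text
t: 19.47
tool_pos: [0.4524, 0.1629, 0.0206]
tool_rot: [-0.037, 1.571, 0.043]
contact_force: [-0.4, -1.1, -1.5]
opening: 0.0431
```

Not yet at the stop (force about 1 N); creep on.

>>> step_arm:
  moves:
    - [[0,0.05,0],[0,0,0],0.5]
    - [[0,0.1,0],[0,0,0],0.5]
    - [[0,0.15,0],[0,0,0],0.5]
    - [[0,0.2,0],[0,0,0],0.5]
    - [[0,0.25,0],[0,0,0],0.5]
    - [[0,0.3,0],[0,0,0],0.5]
    - [[0,0.35,0],[0,0,0],0.5]
    - [[0,0.4,0],[0,0,0],0.5]
    - [[0,0.45,0],[0,0,0],0.5]
    - [[0,0.5,0],[0,0,0],0.5]

```text
t: 20.3
tool_pos: [0.4521, 0.1679, 0.0206]
tool_rot: [-0.037, 1.571, 0.043]
contact_force: [1.7, -3.5, -1.2]
opening: 0.043
```

>>> step_arm:
  moves:
    - [[0,0.03,0],[0,0,0],0.5]
    - [[0,0.06,0],[0,0,0],0.5]
    - [[0,0.09,0],[0,0,0],0.5]
    - [[0,0.12,0],[0,0,0],0.5]
    - [[0,0.15,0],[0,0,0],0.5]
    - [[0,0.18,0],[0,0,0],0.5]
    - [[0,0.21,0],[0,0,0],0.5]
    - [[0,0.24,0],[0,0,0],0.5]
    - [[0,0.27,0],[0,0,0],0.5]
    - [[0,0.3,0],[0,0,0],0.5]

```text
t: 21.13
tool_pos: [0.4522, 0.1681, 0.0207]
tool_rot: [-0.044, 1.572, 0.039]
contact_force: [0.7, -15.5, 2.5]
opening: 0.0427
```

```bash
python3 case.py wrist pics/w8.png; python3 -c "
from plan import *
now()"
```

```text
21.1333 [0.4522 0.1681 0.0207] jaw 3.015397051848665 tiltx [-0.0012 -0.0032 -1.    ] [  0.731  -15.5363   2.4746] 0.04271012015099321
wrist 0.62 ctr [0.4582 0.1889] size [80. 19.] ang 2.4 | dock frame x -78.6 y -6.7 mm dphi -90.5
wrist 0.62 ctr [0.4499 0.1879] size [95. 18.] ang 3.4 | dock frame x -79.2 y 1.6 mm dphi -89.5
t 21.2333 tool [0.45223524 0.16812718 0.02069767] f [ -0.21870916 -14.62963405   1.51250008] com dock -18.0 0.4 dphi 0.1
```

View pics/w8.png

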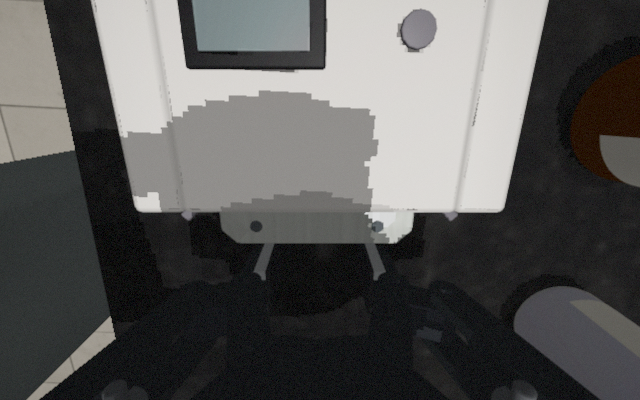

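>>> step_arm:
  moves:
    - [[0,-0.3,0],[0,0,0],0.5]
    - [[0,-0.8,0],[0,0,0],0.5]
    - [[0,-2,0],[0,0,0],0.5]
    - [[0,-4,0],[0,0,0],0.5]
    - [[-1,-6,0],[0,0,0],0.5]
    - [[-4,-8,0],[0,0,0],0.5]
    - [[-8,-8,0],[0,0,0],0.5]
    - [[-12,-8,0],[0,0,0],0.5]
    - [[-16,-8,0],[0,0,0],0.5]
    - [[-20,-8,0],[0,0,0],0.5]

```text
t: 22.07
tool_pos: [0.4563, 0.0891, 0.2231]
tool_rot: [-0.042, 1.571, 0.04]
contact_force: [0.9, 0.3, -0.3]
opening: 0.0429
```

Run:
```python
from plan import *
now()
im=cams.get_image("scene"); cv2.imwrite("pics/s9.png",cv2.resize(im["pixels"][150:340,170:450],None,fx=2.5,fy=2.5,interpolation=cv2.INTER_CUBIC))
im=cams.get_image("wrist")
rr=finder.regions_of("wrist","case_mid")
for r in rr[:1]:
    c,s,a,P=rect(im,r["region"],.018); d=c-D; print(r["conf"],"case",c,s,a,"x %.1f y %.1f"%(d@U*1e3,d@L*1e3),"rear end x", ((P-D)@U).min())
for n in("carton_mid","stain_mid","amber_mid"): print(n,[(r["conf"],at_z(im,r["at"],Z[n])) for r in finder.tip_of("wrist",n)[:1]])
```

```text
t 22.0667 tool [0.45631859 0.08905369 0.22306902] f [ 0.92649428  0.32211616 -0.31137493] com dock -97.2 0.3 dphi 0.1
0.9 case [0.45015073 0.19160544] (95.35309600830078, 28.20306396484375) 3.0417449474334717 x -75.4 y 1.2 rear end x -0.08951207914960745
carton_mid [(0.76, array([0.60982334, 0.01315722, 0.014     ]))]
stain_mid [(0.57, array([0.59883444, 0.12662635, 0.059     ]))]
amber_mid [(0.55, array([0.60438636, 0.24813893, 0.0675    ]))]
```

View pics/s9.png

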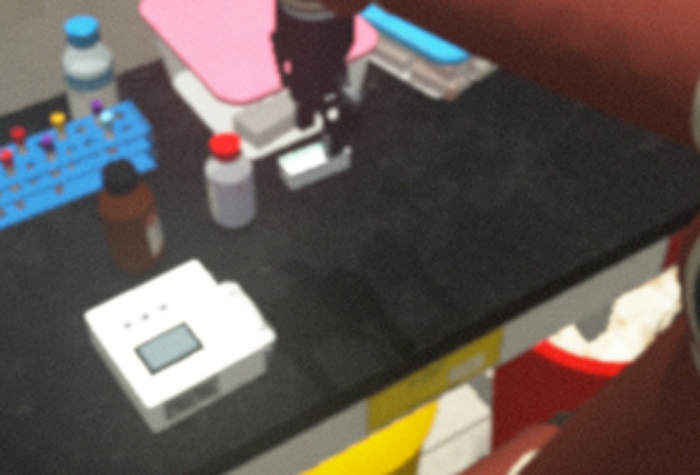

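```bash
python3 -c "
from station import ctrl
print(ctrl.finish_job())"
```

```text
the job is handed in; nothing more can be done
None
```

The slide case is in the dock slot against the stop, and I handed the job in at about 22 s of the 72 s allowed. No verdict was reported.

**What I did:**
- The brown bottle was the only thing in the way. I lifted it and set it down upright behind the dock, at about (0.60, 0.25).
- I pushed the case along the bench with both fingers, half open, against its rear end. It followed a gentle S-curve onto the slot's centre line.
- I then pushed it in slowly until the arm stalled at about 15 N, backed off and raised the arm clear.

**What the last checks showed:**
- **Case depth:** 28.2 mm of the case sticks out, against 28 mm nominal. That was measured by camera, not by touch.
- **Case alignment:** it sits about 1 mm off the centre line and about 0.1° off the slot's direction.
- **Other objects:** both bottles stand upright and the carton has not moved. I did not re-measure the cup and tape roll at the end, but nothing went near them while the case was being pushed.
- **Disagreement:** with the fingers still on the case, the arm's position put its centre at −18 mm, the edge of the allowed range. The stall at the stop and the 28 mm protrusion put it at −23 mm. My dock position is only good to a few millimetres, which would explain the difference, so I went with the stop and the protrusion.

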